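# Send the walnut mallet head down the rocker chute

### The arm

A 6-joint arm with a two-finger parallel gripper is mounted at the origin on the work surface. World frame = base frame: x ahead of the robot, y to its left, z up, the work surface at z = 0. Lengths are in m, angles in rad, forces in N, time in s.
With the tool pointing down it reaches from about 0.35 to 0.95 m from the base axis. Payload 17.4 kg.
Tool frame: the origin (TCP) lies at the very end of the fingers, on their centre line; the grasp point (between the pads) lies manip.grasp_offset behind it (manip.grasp_offset is the distance from the TCP to the grasp point, in m); z points along the fingers, y is the line along which they close (so a half turn about z gives the same grasp; the last joint's range is limited). The gripper opens to 93 mm and grips with 3 to 60 N. Pads are 15 mm wide; open, the fingers measure 128 mm over their backs; the gripper's body (75 mm by 188 mm) begins 65 mm behind the grasp point.
Start: joints at [-1.378, 0.116, 1.442, -0, 1.584, -0.038], TCP at [0.154, -0.657, 0.219] pointing down, gripper open.
Joint ranges: [-2.83, 2.83], [-0.83, 2.19], [0.07, 2.5], [-1.14, 4.28], [0.01, 3], [-2.97, 2.97]. Speed limits (rad/s): [1.89, 1.89, 2.22, 3.14, 3.14, 3.14].

### API

Orientations are given as [roll, pitch, yaw] about the fixed x, y, z axes, in that order (R = Rz(yaw) Ry(pitch) Rx(roll)).
In Python, from station import manip gives the robot as it stands.
- The arm moves only by the tool shift_gripper, called after "Emit:" as a command line: name --argument value ..., lists and objects as JSON in quotes. Schema: {"type":"object","properties":{"increments":{"type":"object","properties":{"tx":{"type":"array","items":{"type":"number"},"minItems":1,"maxItems":8},"ty":{"type":"array","items":{"type":"number"},"minItems":1,"maxItems":8},"tz":{"type":"array","items":{"type":"number"},"minItems":1,"maxItems":8},"wx":{"type":"array","items":{"type":"number"},"minItems":1,"maxItems":8},"wy":{"type":"array","items":{"type":"number"},"minItems":1,"maxItems":8},"wz":{"type":"array","items":{"type":"number"},"minItems":1,"maxItems":8}},"additionalProperties":false,"required":["tx","ty","tz","wx","wy","wz"]},"aperture":{"type":"number"},"squeeze":{"type":"number"},"only":{"type":"string"},"quiet":{"type":"boolean"},"lines":{"type":"string"}},"required":["increments"],"additionalProperties":false}. increments is an object with one list for each field, all of the same length, 1 to 8, a row being the entries at one place: tx, ty, tz (the shift in a scale on which 1.0 is 0.5 m), wx, wy, wz (a rotation vector in normalised numbers (1 is 4 rad)); each row is the pose to reach, as a shift and turn from the pose commanded when the call began, along the tool's axes at that moment; what a row does not reach only later rows make up. A row lasts 1/8 s, in which the tool goes at most 0.0625 m and 0.188 rad, less where a joint would pass 70% of its speed; a pose out of reach is approached as far as the arm can. aperture is the finger opening in m, set as the call begins (left out keeps the last). The fingers move at their own pace and stop on an object; squeeze is the grip in N (left out, the last holds). Time passes only in rows, so rows that do not move let the fingers close. The tool returns the time, the measured TCP pose, the force, the opening and the grip force at its end. only (a regular expression) keeps the lines of the reply that match it, lines (a string "A,B") keeps lines A to B, and quiet returns only ok. No shift or turn number may pass 1 either way. Input that does not fit is refused with a message, and nothing moves.
- manip.observe(): the state, without advancing time (a new reading comes with each control period).
- manip.grab_frame(name): name is "scene" or "side" or "wrist"; returns the picture (384x512x3 uint8, red, green, blue); there is no depth.
- manip.camera_info(name): a dict with "vertical_fov" (degrees; the focal length in pixels is half the picture's height over the tangent of half this angle, whatever the lens; pixels are square), "cx", "cy" (the principal point, pixels), "distortion" ([k1, k2, p1, p2, k3] as OpenCV has them; the pictures are not rectified), "pose" (4x4, takes a point from camera to world coordinates). Camera axes: x right, y down, z forward; pixel columns grow to the right and rows downward; lengths in m; the calibration is good to about 2 mm. A picture is of the moment at which its call begins: read the wrist's pose just before it. camera_info takes no time and is no camera call; for the wrist camera it gives the pose at the moment of the call.
- manip.close_job(): hands the job in; it is judged then, once.
The state is a dict: "t": time; "q": joint angles; "joint_vel": joint speeds; "joint_torque": joint torques, N m; "eef_pos": TCP position; "eef_rot": TCP orientation; "force": force on the tool from outside, world axes, zero at the start; "wrist_torque": the same for the moment, N m; "finger_gap": finger opening in m; "finger_force": force on a finger pad.
Only numpy, scipy, OpenCV 4.12 (cv2) and the standard library are available. Lean on these libraries where they do the work, as an engineer would, in place of code of your own. Each camera call takes 0.05 s, during which the arm holds its last target. There are 200 camera calls.

### The job

Pick up the dark walnut mallet head with the brass faces and set it gently on the green patch of the rocker chute's pivoting tray, then let go so that its own weight tips the tray and it slides into the catch bin. Do not push the tray down with the gripper, and leave the pale maple head where it lies; at the end the tray must have swung back level.

Things in the scene. Friction and masses are not known exactly. Their poses are not given: they have to be found in the camera images.
- walnut_head: Loose mallet head, a block of dark walnut with a 8 mm brass face on each end and a black handle eye on top: 84 mm long (x), 44 mm wide (y), 44 mm tall (z), 0.28 to 0.44 kg. It lies flat on the bench; origin at the centre of its underside. Grasp it across its 44 mm width.
- maple_head: The same mallet head in pale maple (same sizes and brass faces), to be left alone. Origin at the centre of its underside.
- tray: Pivoting tray, pale grey, blue 8 mm rims. Origin on the hinge, 130 mm up; x points to the bin, z up. Slick floor 6 mm above the origin, x -95 to +120 mm (open lip), 110 mm wide. Green patch x +2 to +98: put a head's centre at x = +45 mm, y = 0, long side along x. Counterweight keeps it level; a head centred past x = 25 mm tips it (0.52 rad max) and slides off; it swings back in about 2 s.
- bin: Fixed pale wood catch bin with a blue floor, beyond and below the tray's lip: 210 mm long (x), 160 mm wide (y), walls 6 mm thick and 55 mm high. Origin at the centre of its underside, 232 mm from the hinge along the tray's x.

How it is judged:
On the way:
1. the walnut head, let go, lies on the tray and the tray tips under it (angle between tray's own z axis and vertical above 0.2 rad and contact force between walnut_head and tray above 0.1 N and z of walnut_head in the frame of tray between -0.01 and 0.03 m and contact force between the fingers and walnut_head below 1 N), for 0.04 s.
At the end, for the whole second after the job is handed in: The walnut head lies at rest inside the catch bin (its origin within the bin's outline and less than 65 mm above the bench), the tray is back within 0.08 rad of level, and the maple head is within 30 mm of where it began (x of walnut_head in the frame of bin between -0.105 and 0.105 m and y of walnut_head in the frame of bin between -0.08 and 0.08 m and z of walnut_head in the frame of bin below 0.065 m and linear speed of walnut_head below 0.03 m/s and angle between tray's own z axis and vertical below 0.08 rad and distance of maple_head from where it was at the start of the episode below 0.03 m); the robot touches nothing.
It fails at once if the robot pushes on the tray with more than 6 N (contact force between any of the fingers, the arm and tray above 6 N).
It fails at once if the walnut head is dropped onto the tray from more than about 25 mm (falls free at over 0.7 m/s while the tray is level) (linear speed of walnut_head above 0.7 m/s and contact force between the fingers and walnut_head below 0.1 N and angle between tray's own z axis and vertical below 0.05 rad and x of walnut_head in the frame of tray below 0.1 m).
It fails at once if the maple head is moved by more than 30 mm (distance of maple_head from where it was at the start of the episode above 0.03 m).
It also fails if it takes over 42 s, if anything falls off the work surface, if the arm or the gripper's body presses on something with over 40 N, if the wrist force passes 120 N, or if a joint passes its speed limit or range.

## Working session

There is one attempt and no reset: what is moved stays moved. The work goes in short steps, Python scripts to look and compute and a tool call to move; the robot and the scene stay as the last step left them, time stands still between calls to the robot, and variables do not carry over. Pictures are saved under pics/ and viewed, at most 10 in all, crops included, and the job is handed in when it is done.

```bash
mkdir -p pics; ls
```

Run:
```python
from station import manip
import cv2,numpy as np
print(manip.grasp_offset); print(manip.observe())
for n in("scene","side"):
    i=manip.camera_info(n); print(n,i)
    cv2.imwrite(f"pics/{n}0.png",manip.grab_frame(n)[:,:,::-1])
```

```text
pics
station.py
0.0188
{'t': 0.0, 'q': array([-1.37782280e+00,  1.16483205e-01,  1.44226780e+00, -1.34982772e-05,
        1.58401117e+00, -3.78117514e-02]), 'joint_vel': array([-0.00050561,  0.0020012 , -0.00026015, -0.00013694,  0.00088881,
        0.00028933]), 'joint_torque': array([-9.43665395e-05, -7.21250439e+01, -6.22610450e+01,  7.80306151e-02,
        2.36804987e-02, -1.34435181e-04]), 'eef_pos': array([ 0.15434019, -0.65690232,  0.21790549]), 'eef_rot': array([-3.14042346e+00, -3.07234616e-05,  2.30785087e-01]), 'force': array([0.33052987, 0.17860892, 0.6697569 ]), 'wrist_torque': array([-0.03103088,  0.04011053, -0.00452891]), 'finger_force': 0.0, 'finger_gap': 0.09289895475881714}
scene {'vertical_fov': 45.75638378412181, 'cx': 263.1535195988455, 'cy': 194.2993923878038, 'distortion': array([-0.14664547,  0.        ,  0.        ,  0.        ,  0.        ]), 'pose': array([[ 0.69573738,  0.39693965, -0.59865551,  1.29750279],
       [ 0.71797551, -0.40920525,  0.56308279, -0.67705468],
       [-0.02146309, -0.82157774, -0.56969233,  0.85194066],
       [ 0.        ,  0.        ,  0.        ,  1.        ]])}
side {'vertical_fov': 49.74855465583516, 'cx': 262.0841493512198, 'cy': 187.1716203331966, 'distortion': array([0.05206777, 0.        , 0.        , 0.        , 0.        ]), 'pose': array([[-0.87339001, -0.27842371,  0.39958744,  0.03071587],
       [-0.48683867,  0.47664251, -0.73198363,  0.97011727],
       [ 0.01334124, -0.83384181, -0.55184223,  0.8251276 ],
       [ 0.        ,  0.        ,  0.        ,  1.        ]])}
```

View pics/scene0.png

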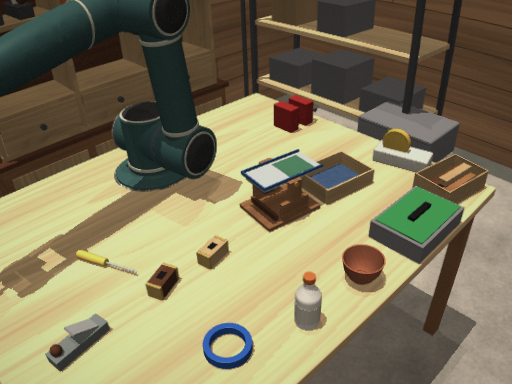

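View pics/side0.png

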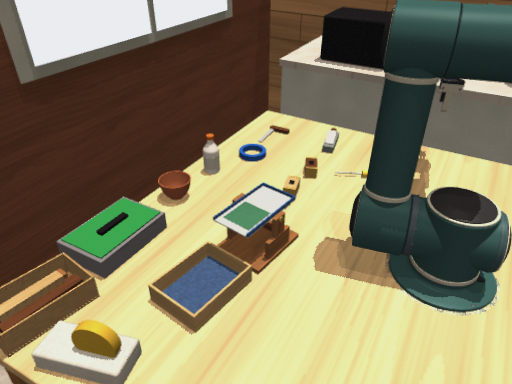

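The scene view shows the walnut head at about (163,281), the maple head at (212,250), the tray at (282,170) and the bin at (338,177). In the side view the walnut is at (311,167) and the tray at (255,210). Next I'll enlarge crops for the pixel readings.

Run:
```python
import cv2,numpy as np
a=cv2.imread("pics/scene0.png");b=cv2.imread("pics/side0.png")
def g(im,x0,y0,w,h,s):
    c=cv2.resize(im[y0:y0+h,x0:x0+w],None,fx=s,fy=s,interpolation=cv2.INTER_CUBIC)
    for x in range((x0+9)//10*10,x0+w,10):
        cv2.putText(c,str(x),(int((x-x0+.5)*s)-9,8),0,.3,(0,0,255),1); cv2.line(c,(int((x-x0+.5)*s),10),(int((x-x0+.5)*s),16),(0,0,255),1)
    for y in range((y0+9)//10*10,y0+h,10):
        cv2.putText(c,str(y),(0,int((y-y0+.5)*s)+3),0,.3,(0,0,255),1); cv2.line(c,(20,int((y-y0+.5)*s)),(26,int((y-y0+.5)*s)),(0,0,255),1)
    return c
cv2.imwrite("pics/heads.png",g(a,135,225,100,75,8))
cv2.imwrite("pics/tray.png",g(a,230,140,150,90,5.33))
cv2.imwrite("pics/trayside.png",g(b,140,150,190,180,3.3))
```

```text
(no output)
```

View pics/heads.png

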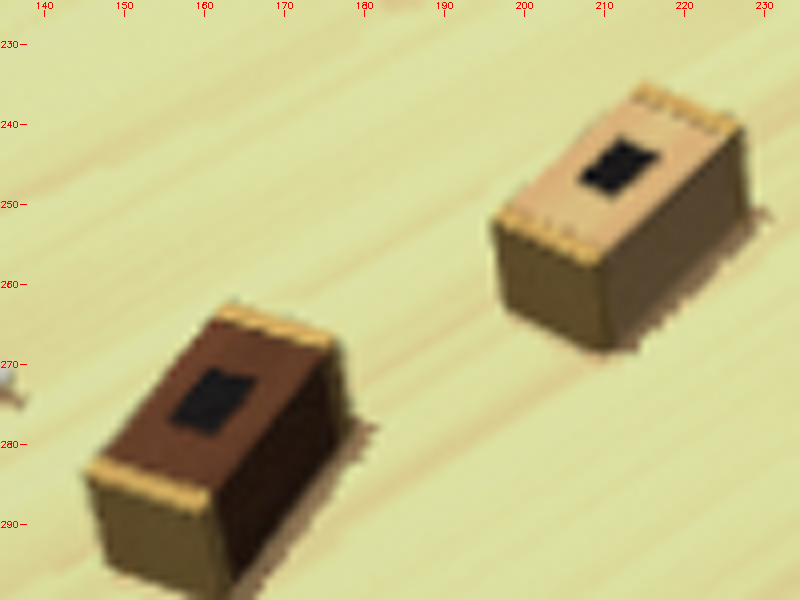

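View pics/tray.png

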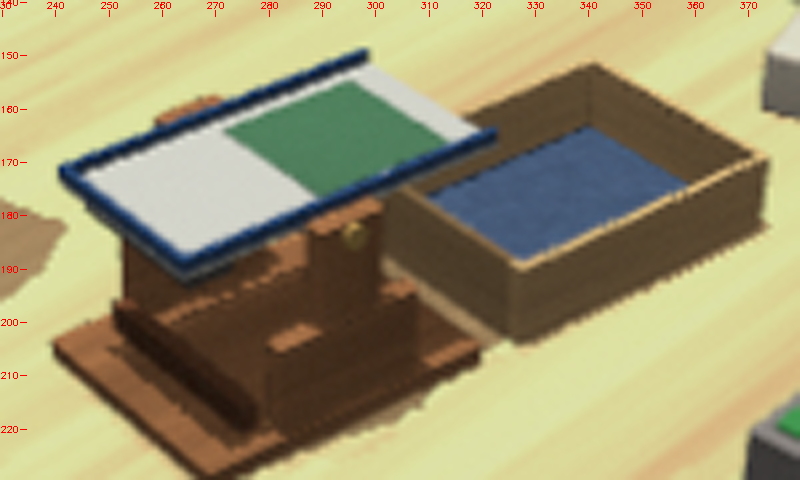

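View pics/trayside.png

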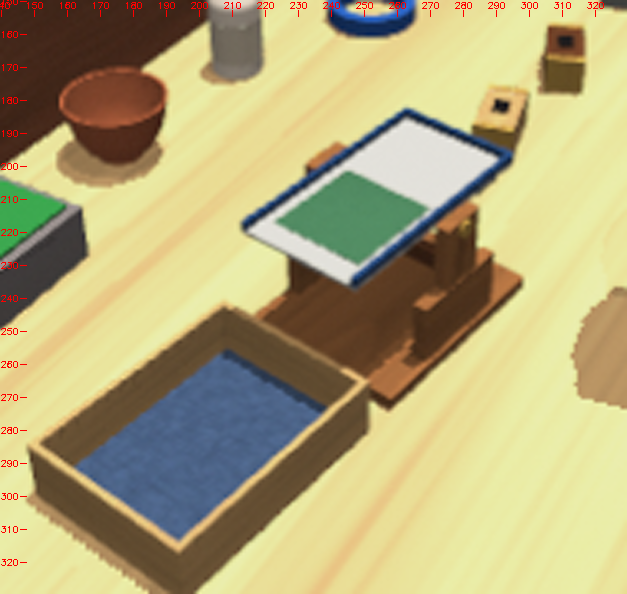

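Walnut top-face corners in the scene view are about (163,262), (177,267), (161,288) and (145.5,284). The maple lies about 60 px away, and the tray's green patch and bin are clear in both views. I'll project these onto their known heights.

Create h.py:
```python
import numpy as np,cv2
from station import manip
def ray(n,uv,z):
    i=manip.camera_info(n); f=192/np.tan(np.radians(i["vertical_fov"])/2)
    K=np.array([[f,0,i["cx"]],[0,f,i["cy"]],[0,0,1]])
    p=cv2.undistortPoints(np.array(uv,float).reshape(-1,1,2),K,i["distortion"],criteria=(3,50,1e-9)).reshape(-1,2) if False else cv2.undistortPoints(np.array(uv,float).reshape(-1,1,2),K,i["distortion"]).reshape(-1,2)
    T=i["pose"]; d=np.c_[p,np.ones(len(p))]@T[:3,:3].T
    return T[:3,3]+d*((z-T[2,3])/d[:,2])[:,None]
```

```bash
sed -i 's/cv2.undistortPoints(.*if False else //' h.py
```

Run:
```python
from h import *
np.set_printoptions(precision=4,suppress=True)
def quad(n,P,z,name): # order: A,B (edge end 1), C,D (end 2) ; axis from AB mid to CD mid
    w=ray(n,P,z)[:,:2]; c=w.mean(0); a=(w[2]+w[3]-w[0]-w[1])/2; b=(w[1]+w[2]-w[0]-w[3])/2
    print(name,n,"c",c,"len",np.linalg.norm(a),"wid",np.linalg.norm(b),"yaw",np.arctan2(a[1],a[0]),np.arctan2(b[1],b[0])-np.pi/2)
    return c
H=lambda L:[(x/8+134.5,y/8+224.5) for x,y in L]
Tr=lambda L:[(x/5.33+229.5,y/5.33+139.5) for x,y in L]
S=lambda L:[(x/3.3+139.5,y/3.3+149.5) for x,y in L]
quad("scene",H([(86,472),(212,510),(341,338),(228,300)]),.044,"walnut")
quad("scene",H([(493,217),(600,265),(745,127),(640,80)]),.044,"maple")
quad("side",S([(582,56),(546,57),(548,26),(584,26)]),.044,"walnut")
quad("side",S([(516,133),(473,124),(487,86),(528,93)]),.044,"maple")
quad("scene",Tr([(222,130),(325,197),(452,146),(350,81)]),.136,"green")
quad("side",S([(430,209),(347,171),(273,220),(355,266)]),.136,"green")
# bin top rim outer corners z=.055
quad("scene",Tr([(385,180),(520,267),(768,155),(595,63)]),.055,"bin")
quad("side",S([(367,377),(225,305),(30,447),(180,550)]),.055,"bin")
```

```text
walnut scene c [ 0.5209 -0.3052] len 0.08215803767082105 wid 0.044803533628945534 yaw 1.9982019257753718 -1.1620408838027994
maple scene c [ 0.5247 -0.1443] len 0.08174805162250365 wid 0.045628985990782515 yaw 1.8147435642626402 -1.3488704961858877
walnut side c [ 0.5219 -0.3094] len 0.07033740261000883 wid 0.04138300364533632 yaw -1.1917078127218566 -1.0141116089185636
maple side c [ 0.523  -0.1437] len 0.07839527192982379 wid 0.045853077071553186 yaw -1.29700178235743 -1.3864282040083404
green scene c [0.4986 0.2009] len 0.09207416222728879 wid 0.09229617040639423 yaw 1.409130474396323 -1.7099929743938962
green side c [0.5011 0.1977] len 0.09418969288656427 wid 0.08975277518571033 yaw 1.3967007408287229 -1.733663434971706
bin scene c [0.5331 0.3786] len 0.20739280191991832 wid 0.13651105132652935 yaw 1.4858804067510265 -1.693356662832105
bin side c [0.5254 0.3778] len 0.2077605924738396 wid 0.15217295856698418 yaw 1.4279600105138592 -1.6883112194977226
```

Both views agree. The walnut is at (0.521,-0.306) with yaw about 1.985, and the tray's yaw is about 1.41 with the put-down spot at about (0.499,0.194). I'll move over the walnut and turn.

Careful with the scale: shifts go in shares of 0.5 m and turns go in shares of 4 rad. That gives: 0.39 m / 0.5 = 0.78, 0.345 m / 0.5 = 0.69, -1.43 rad / 4 = -0.3575.

Emit:
shift_gripper --increments '{"tx":[0.08,0.18,0.28,0.38,0.49,0.59,0.69,0.78],"ty":[-0.04,-0.1,-0.17,-0.23,-0.29,-0.35,-0.41,-0.46],"tz":[0,0,0,0,0,0,0,0],"wx":[0,0,0,0,0,0,0,0],"wy":[0,0,0,0,0,0,0,0],"wz":[-0.0425,-0.0875,-0.1325,-0.1775,-0.2225,-0.2675,-0.3125,-0.3575]}' --aperture 0.08 --squeeze 30

```text
t: 1.1
eef_pos: [0.4826, -0.3422, 0.2185]
eef_rot: [-3.141, -0.0, 1.667]
force: [-0.5, -0.1, -0.2]
finger_gap: 0.0802
finger_force: 0.0
```

Run:
```python
from h import *
s=manip.observe(); print(s["eef_pos"],s["eef_rot"])
```

```text
[ 0.48258739 -0.34223212  0.21847778] [-3.14148846e+00 -1.54476682e-04  1.66717051e+00]
```

In the tool's units: 0.042 m / 0.5 = 0.084, 0.032 m / 0.5 = 0.064, -0.32 rad / 4 = -0.08.

Emit:
shift_gripper --increments '{"tx":[0.032,0.064,0.064,0.064],"ty":[0.04,0.084,0.084,0.084],"tz":[0,0,0,0],"wx":[0,0,0,0],"wy":[0,0,0,0],"wz":[-0.04,-0.08,-0.08,-0.08]}'

```text
t: 1.6
eef_pos: [0.52, -0.3086, 0.2184]
eef_rot: [-3.141, -0.0, 1.978]
force: [-0.4, 0.8, -0.2]
finger_gap: 0.0798
finger_force: 0.0
```

Run:
```python
from h import *
s=manip.observe(); print(s["eef_pos"],s["eef_rot"],manip.camera_info("wrist"))
cv2.imwrite("pics/w1.png",manip.grab_frame("wrist")[:,:,::-1])
```

```text
[ 0.52001271 -0.30861002  0.21840251] [-3.14118314e+00 -2.81670500e-04  1.97830371e+00] {'vertical_fov': 71.69605399405346, 'cx': 256.5723644706233, 'cy': 191.87490386431946, 'distortion': array([-0.00190247,  0.        ,  0.        ,  0.        ,  0.        ]), 'pose': array([[ 9.18171996e-01,  3.80250672e-01,  1.11218760e-01,
         4.87525993e-01],
       [ 3.96181582e-01, -8.80835993e-01, -2.59168107e-01,
        -2.36268481e-01],
       [-5.83359572e-04,  2.82023722e-01, -9.59407254e-01,
         3.84843952e-01],
       [ 0.00000000e+00,  0.00000000e+00,  0.00000000e+00,
         1.00000000e+00]])}
```

View pics/w1.png

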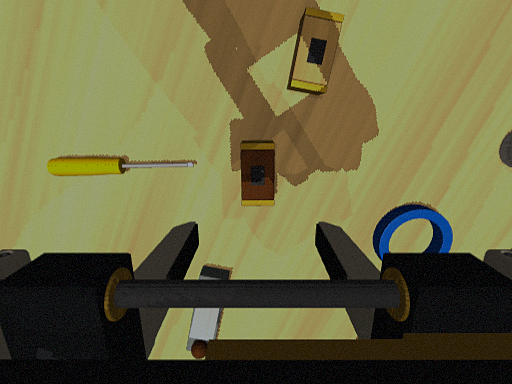

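The wrist view shows the walnut centred at about (258,174) between the fingers and aligned with them. Top corners are at (241,141), (275,141), (275,206) and (241,206); the maple is well clear at (316,50).

Run:
```python
from h import *
w=ray("wrist",[(241,141),(274.5,141.5),(275,206),(241,206)],.044)[:,:2]
a=(w[0]+w[1]-w[2]-w[3])/2;b=(w[1]+w[2]-w[0]-w[3])/2
print(w.mean(0),np.linalg.norm(a),np.linalg.norm(b),np.arctan2(a[1],a[0]),np.arctan2(b[1],b[0])+np.pi/2)
m=w.mean(0)-manip.observe()["eef_pos"][:2];y=manip.observe()["eef_rot"][2];print(m@[np.cos(y),np.sin(y)],m@[np.sin(y),-np.cos(y)])
```

```text
[ 0.5192471  -0.30641907] 0.08683215158225886 0.044309635361181994 1.9830913114892241 1.9710464722134995
0.002456798843586481 0.00040881666278972604
```

In the tool's units: 0.204 m / 0.5 = 0.408, 0.002 m / 0.5 = 0.004.

Emit:
shift_gripper --increments '{"tx":[0.002,0.004,0.004,0.004,0.004,0.004,0.004,0.004],"ty":[0,0,0,0,0,0,0,0],"tz":[0.06,0.16,0.26,0.35,0.39,0.408,0.408,0.408],"wx":[0,0,0,0,0,0,0,0],"wy":[0,0,0,0,0,0,0,0],"wz":[0,0,0,0,0,0,0,0]}'

```text
t: 2.65
eef_pos: [0.5203, -0.307, 0.0163]
eef_rot: [3.14, 0.002, 1.981]
force: [-0.7, -0.7, 1.0]
finger_gap: 0.0798
finger_force: 0.0
```

Emit:
shift_gripper --increments '{"tx":[0,0,0,0,0,0],"ty":[0,0,0,0,0,0],"tz":[0,0,0,0,0,0],"wx":[0,0,0,0,0,0],"wy":[0,0,0,0,0,0],"wz":[0,0,0,0,0,0]}' --aperture 0.02 --squeeze 30

```text
t: 3.4
eef_pos: [0.5196, -0.3065, 0.0147]
eef_rot: [3.142, 0.0, 1.981]
force: [1.7, 0.1, 0.6]
finger_gap: 0.0438
finger_force: 30.0
```

In the tool's units: -0.235 m / 0.5 = -0.47, -0.225 m / 0.5 = -0.45.

Emit:
shift_gripper --increments '{"tx":[0,0,0,0,0,0,0,0],"ty":[0,0,0,0,0,0,0,0],"tz":[-0.04,-0.12,-0.21,-0.3,-0.39,-0.45,-0.47,-0.47],"wx":[0,0,0,0,0,0,0,0],"wy":[0,0,0,0,0,0,0,0],"wz":[0,0,0,0,0,0,0,0]}'

```text
t: 4.4
eef_pos: [0.5195, -0.3065, 0.2497]
eef_rot: [3.142, 0.0, 1.981]
force: [0.8, -0.5, -4.5]
finger_gap: 0.0436
finger_force: 30.0
```

Emit:
shift_gripper --increments '{"tx":[0.04,0.12,0.22,0.32,0.42,0.52,0.6,0.68],"ty":[0.016,0.046,0.084,0.124,0.162,0.2,0.232,0.262],"tz":[0,0,0,0,0,0,0,0],"wx":[0,0,0,0,0,0,0,0],"wy":[0,0,0,0,0,0,0,0],"wz":[0,0,0,0,0,0,0,0]}'

```text
t: 5.4
eef_pos: [0.5031, 0.0597, 0.2484]
eef_rot: [-3.14, -0.001, 1.981]
force: [0.8, -1.1, -4.8]
finger_gap: 0.0438
finger_force: 30.0
```

Emit:
shift_gripper --increments '{"tx":[0.08,0.15,0.21,0.24,0.254,0.254,0.254],"ty":[0.03,0.06,0.082,0.092,0.1,0.1,0.1],"tz":[0,0,0,0,0,0,0],"wx":[0,0,0,0,0,0,0],"wy":[0,0,0,0,0,0,0],"wz":[0.025,0.055,0.085,0.1125,0.135,0.1425,0.1425]}'

```text
t: 6.28
eef_pos: [0.499, 0.1938, 0.249]
eef_rot: [-3.141, 0.0, 1.412]
force: [-0.3, -0.1, -4.5]
finger_gap: 0.0437
finger_force: 30.0
```

Run:
```python
from h import *
print(manip.camera_info("wrist")["pose"])
cv2.imwrite("pics/w2.png",manip.grab_frame("wrist")[:,:,::-1])
```

```text
[[ 0.98742836 -0.151311   -0.0457188   0.51022615]
 [-0.15806354 -0.94715784 -0.27911995  0.27171943]
 [-0.001069    0.28283743 -0.95916727  0.41539854]
 [ 0.          0.          0.          1.        ]]
```

View pics/w2.png

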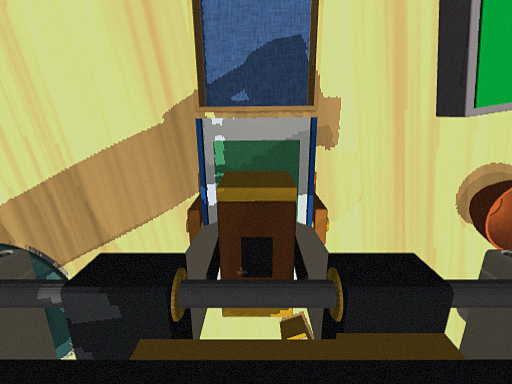

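The held head is over the tray and aligned with it. The green far edge runs (214,141)–(300,140) and the lip (204,118)–(309,118). I'll use these to check the placing target.

Run:
```python
from h import *
w=ray("wrist",[(214,141),(300,140),(203.5,118),(310,118),(206,195),(310.5,195)],.136)[:,:2]
print(w, [np.linalg.norm(w[i]-w[i+1]) for i in(0,2,4)])
d=w[1]-w[0];print(np.arctan2(d[1],d[0])+np.pi/2)
a=1.41;u=np.array([np.cos(a),np.sin(a)])
print((w[0]+w[1])/2-.053*u,(w[2]+w[3])/2-.075*u); m=(w[4]+w[5])/2
s=manip.observe();e=s["eef_pos"][:2];v=np.array([u[1],-u[0]])
for p in((w[0]+w[1])/2-.053*u,(w[2]+w[3])/2-.075*u,m):print((p-e)@u,(p-e)@v)
```

```text
[[0.46212216 0.25160892]
 [0.55042647 0.23852057]
 [0.45626911 0.2758641 ]
 [0.56291439 0.25879809]
 [0.44152896 0.19548172]
 [0.5551262  0.17732954]] [np.float64(0.0892690095098267), np.float64(0.10800214959358301), np.float64(0.11503839709014561)]
1.423648887763592
[0.49778879 0.19274844] [0.49758393 0.19329859]
-0.0011689162607890881 -0.0011792264551947606
-0.0006586637436946286 -0.0014695189375622491
-0.0073436408989167095 0.0003681282531436221
```

Agreement is within about 1.5 mm, so I'll lower to about 3 mm above the tray floor.

In the tool's units: 0.094 m / 0.5 = 0.188, 0.089 m / 0.5 = 0.178.

Emit:
shift_gripper --increments '{"tx":[0,0,0,0,0,0,0,0],"ty":[-0.002,-0.002,-0.002,-0.002,-0.002,-0.002,-0.002,-0.002],"tz":[0.04,0.1,0.14,0.164,0.178,0.188,0.188,0.188],"wx":[0,0,0,0,0,0,0,0],"wy":[0,0,0,0,0,0,0,0],"wz":[0,0,0,0,0,0,0,0]}'

```text
t: 7.32
eef_pos: [0.4987, 0.1942, 0.1562]
eef_rot: [3.141, -0.0, 1.411]
force: [0.1, -0.2, -3.2]
finger_gap: 0.0438
finger_force: 30.0
```

Emit:
shift_gripper --increments '{"tx":[0,0,0],"ty":[0,0,0],"tz":[0.002,0.002,0.002],"wx":[0,0,0],"wy":[0,0,0],"wz":[0,0,0]}'

```text
t: 7.7
eef_pos: [0.4985, 0.1941, 0.1547]
eef_rot: [3.142, -0.0, 1.411]
force: [0.3, -0.3, -4.0]
finger_gap: 0.0442
finger_force: 30.0
```

Run:
```python
from h import *
a=manip.grab_frame("side")[150:250,190:310,::-1]
cv2.imwrite("pics/s2.png",cv2.resize(a,None,fx=6,fy=6,interpolation=cv2.INTER_CUBIC))
```

```text
(no output)
```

View pics/s2.png

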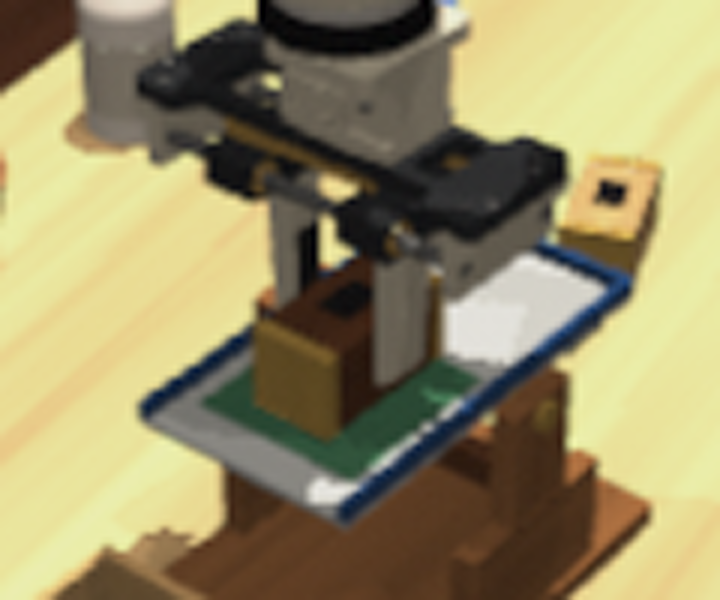

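The head sits centred on the green patch, level and just above the floor, with the fingers inside the rims. I'll lower 2 mm more and release with a narrow opening.

Emit:
shift_gripper --increments '{"tx":[0,0],"ty":[0,0],"tz":[0.004,0.004],"wx":[0,0],"wy":[0,0],"wz":[0,0]}'

```text
t: 8.0
eef_pos: [0.4984, 0.194, 0.1524]
eef_rot: [-3.141, 0.0, 1.411]
force: [-0.5, -0.8, -4.1]
finger_gap: 0.0438
finger_force: 30.0
```

Emit:
shift_gripper --increments '{"tx":[0,0,0,0,0,0,0,0],"ty":[0,0,0,0,0,0,0,0],"tz":[0,0,0,0,0,0,0,0],"wx":[0,0,0,0,0,0,0,0],"wy":[0,0,0,0,0,0,0,0],"wz":[0,0,0,0,0,0,0,0]}' --aperture 0.058

```text
t: 9.0
eef_pos: [0.4985, 0.1941, 0.1527]
eef_rot: [3.142, -0.0, 1.411]
force: [0.0, -0.5, 0.5]
finger_gap: 0.0578
finger_force: 0.0
```

Run:
```python
from h import *
cv2.imwrite("pics/s3.png",manip.grab_frame("side")[:,:,::-1])
```

```text
(no output)
```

View pics/s3.png

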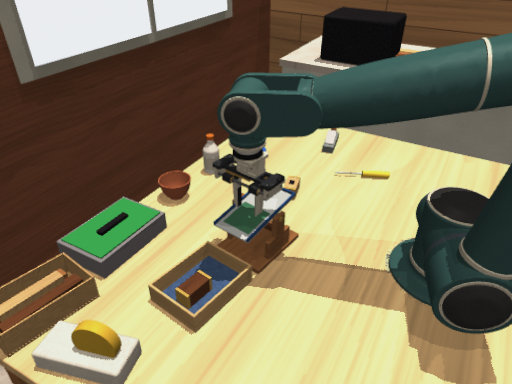

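The head is in the bin at about (194,287), and the tray is swinging back. I'll rise clear and let it settle.

In the tool's units: -0.13 m / 0.5 = -0.26, -0.11 m / 0.5 = -0.22.

Emit:
shift_gripper --increments '{"tx":[0,0,0,0,0,0,0,0],"ty":[0,0,0,0,0,0,0,0],"tz":[-0.06,-0.14,-0.22,-0.26,-0.26,-0.26,-0.26,-0.26],"wx":[0,0,0,0,0,0,0,0],"wy":[0,0,0,0,0,0,0,0],"wz":[0,0,0,0,0,0,0,0]}'

```text
t: 10.05
eef_pos: [0.4983, 0.194, 0.2818]
eef_rot: [-3.141, 0.0, 1.411]
force: [-0.2, -0.3, 0.8]
finger_gap: 0.0579
finger_force: 0.0
```

Emit:
shift_gripper --increments '{"tx":[0,0,0,0,0,0,0,0],"ty":[0,0,0,0,0,0,0,0],"tz":[0,0,0,0,0,0,0,0],"wx":[0,0,0,0,0,0,0,0],"wy":[0,0,0,0,0,0,0,0],"wz":[0,0,0,0,0,0,0,0]}'

```text
t: 11.05
eef_pos: [0.4985, 0.1941, 0.2826]
eef_rot: [-3.142, 0.0, 1.411]
force: [-0.3, -0.6, -0.3]
finger_gap: 0.0581
finger_force: 0.0
```

Emit:
shift_gripper --increments '{"tx":[0,0,0,0,0,0,0,0],"ty":[0,0,0,0,0,0,0,0],"tz":[0,0,0,0,0,0,0,0],"wx":[0,0,0,0,0,0,0,0],"wy":[0,0,0,0,0,0,0,0],"wz":[0,0,0,0,0,0,0,0]}'

```text
t: 12.05
eef_pos: [0.4985, 0.1941, 0.2826]
eef_rot: [-3.142, 0.0, 1.411]
force: [0.4, -0.6, -0.1]
finger_gap: 0.0582
finger_force: 0.0
```

Run:
```python
from h import *
a=manip.grab_frame("side")[140:340,140:340,::-1]
cv2.imwrite("pics/s4.png",cv2.resize(a,None,fx=3,fy=3,interpolation=cv2.INTER_CUBIC))
```

```text
(no output)
```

View pics/s4.png

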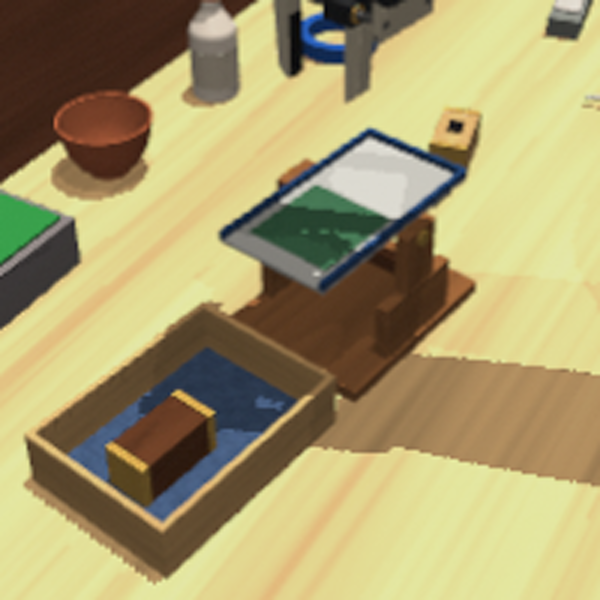

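The walnut head lies flat in the bin, the tray's outline is back at its starting pixels (level), the maple is undisturbed and the gripper is clear. I'll hand it in.

```bash
python3 -c "
from station import manip
print(manip.close_job())"
```

```text
the job is handed in; nothing more can be done
None
```

The walnut head tipped the tray and slid into the catch bin, the tray swung back level, the maple head was left untouched, and the job was handed in at about 12 s; no verdict was returned.

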